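# Fill the chocolate box and snap its lid on

### The arm

A 6-joint arm with a two-finger parallel gripper is mounted at the origin on a cart in front of the work surface, level with it; the furniture and walls round the work are solid. World frame = base frame: x ahead of the robot, y to its left, z up, the work surface at z = 0. Lengths are in m, angles in rad, forces in N, time in s.
With the tool pointing down it reaches from about 0.375 to 0.9 m from the base axis. Payload 3.1 kg.
Tool frame: the origin (TCP) lies between the finger pads; the fingertips stand manip.finger_overhang ahead of it and the grasp point (between the pads) lies 5 mm behind it (manip.finger_overhang is the distance from the TCP to the fingertips, in m); z points along the fingers, y is the line along which they close (so a half turn about z gives the same grasp; the last joint's range is limited). The gripper opens to 85 mm and grips with 20 to 120 N. Pads are 22 mm wide; open, the fingers measure 114 mm over their backs; the gripper's body (76 mm by 85 mm) begins 54 mm behind the grasp point. The pads swing forward as they close: fully open they stand 13 mm farther back than shut.
Start: joints at [1.091, 0.527, 1.433, -0, 1.181, -0.178], TCP at [0.185, 0.597, 0.245] pointing down, gripper open.
Joint ranges: [-3.08, 3.08], [-0.75, 2.2], [0.22, 2.44], [-1.43, 4.57], [0, 2.65], [-2.85, 2.85]. Speed limits (rad/s): [2.79, 2.79, 3.14, 3.14, 3.14, 3.14].

### API

Orientations are given as a unit quaternion [x, y, z, w].
In Python, from station import manip gives the robot as it stands.
- The arm moves only by the tool drive_tool, never from a script. Its argument "plan" is a list of rows, each a list of 7 numbers: the shift along the tool's x, y, z in m, then the turn, a rotation vector about the tool's x, y, z in degrees, then the opening, from -1 (shut) to 1 (fully open). In form: [[x, y, z, wx, wy, wz, gripper], ...]. A call has 1 to 10 rows; each row shifts and turns the commanded pose from where the row before left it, along the tool's axes as they then stand; what a row does not reach is not made up. A row lasts 1/10 s, in which the tool goes at most 50 mm and 8.59 degrees, less where a joint would pass 70% of its speed; a pose out of reach is approached as far as the arm can. A call is refused whole if a number of a shift passes 0.05 or a number of a turn 8.59, either way. A call with a gripper value outside its range is refused whole. The fingers move at their own pace and stop on an object; "newtons" is the grip in N (left out, the last holds). Time passes only in rows, so rows that do not move let the fingers close. It gives the time, the measured TCP pose, the force, the opening and the grip force at its end, in the units of the state.
- manip.sense(): the state, without advancing time (a new reading comes with each control period).
- manip.snapshot(name): name is "scene" or "top" or "wrist"; returns a dict with "image" (420x560x3 uint8, red, green, blue), "z_map" (420x560 float32, m along the optical axis (not along the pixel's ray), 0 where there is no reading), "fov_y" (degrees; the focal length in pixels is half the picture's height over the tangent of half this angle, whatever the lens; pixels are square), "cx", "cy" (the principal point, pixels), "extrinsics" (4x4, takes a point from camera to world coordinates); the wrist camera has in their place "mount" (4x4, takes a point from camera to tool coordinates, whose origin is the TCP and whose axes are the flange's). Camera axes: x right, y up, looking along -z (the intrinsics and any distortion apply to the point x, -y, -z); pixel columns grow to the right and rows downward; lengths in m; the calibration is good to about 2 mm. A picture is of the moment at which its call begins: read the wrist's pose just before it.
- manip.sign_off(): hands the job in; it is judged then, once.
The state is a dict: "t": time; "q": joint angles; "qd": joint speeds; "tau": joint torques, N m; "tcp_pos": TCP position; "tool_rot": TCP orientation; "force": force on the tool from outside, world axes, zero at the start; "ft_torque": the same for the moment, N m; "finger_gap": opening from 0.0 (shut) to 1.0 (fully open); "gripper_force": force on a finger pad.
Only numpy, scipy, OpenCV 4.12 (cv2) and the standard library are available. Lean on these libraries where they do the work, as an engineer would, in place of code of your own. Each camera call takes 0.05 s, during which the arm holds its last target. There are 200 camera calls.

### The job

Pack the open chocolate box: put one square praline into each of its two compartments, one after the other, then take the lid that fits the box (the larger of the two lids on the sloping easels) and press it straight down until both spring clips have snapped over its edges and it sits flush on the rim. Leave the round truffle, the small lid and everything else where they are.

Things in the scene. Friction and masses are not known exactly. Their poses are not given: they have to be found in the camera images.
- box: Open light brown card box, fixed on the wooden board (top at z = 0.147) on the coffee machine's drip tray. Outside 80 (its x) x 89 (its y) x 30 mm, walls and floor 3, inside 74 x 83; a divider 3 mm thick, top 21 mm over the underside, makes two compartments 74 x 40 side by side along y. Origin: centre of the underside, z up. Box and slate swap places (y about 0.27, 0.37); yaw within 0.15 rad.
- box_rim (a point): Centre of the box's mouth at rim height, 30 mm over its underside; axes as the box. Here the origin of the seated lid must come. A lid merely laid on the clips' beads lies about 10 mm higher; pressed straight down with some 10 to 20 N it pushes both clips apart and snaps under the beads onto the rim.
- box_left (a point): Centre of the floor (top face) of the box's +y compartment, 3 mm over the box's underside; axes as the box.
- box_right (a point): Centre of the floor of the box's -y compartment; axes as the box.
- clip_front (a joint): Grey sprung clip outside the box's -x wall, 36 mm wide, reaching 42.5 mm over the box's underside; its slippery 45 degree bead (centre at 37.5 mm) juts inward, 78 mm clear between the two beads; box with clips is 100 mm long in x. Value, rad: 0 at rest (also when snapped over the lid), about 0.1 as the lid passes, stop at 0.3.
- clip_back (a joint): The same clip outside the box's +x wall.
- lid_big: Lid that fits: grey, plate 84 (its x) x 92 (its y) x 4 mm, 30 to 65 g; below it a stepped plug 70 x 79, 6 mm deep, enters the box with 2 mm play. Origin: centre of the plate's underside, z out of its top. Fits either way round, x along the box's x. Starts on an easel sloping 35 degrees: x points up the slope, z leans 35 degrees back to the robot; lift it off along z. Easels swap places.
- lid_grip (a point): Top centre of the large lid's grip bar, 26 mm above the lid's origin (22 above the plate); axes as the lid. The bar is 12 mm thick (along the lid's x) and 34 mm long (along its y).
- lid_small: A grey lid of the same make that does not fit: plate 66 x 72 x 4 mm, same grip bar, on the other easel. Must stay there.
- easel_big: Fixed light wooden easel under the large lid, 78 x 98 mm, 65 mm high at its back, standing on the worktop (z = 0). Origin: centre of its foot; it slopes up along its +x.
- easel_small: Fixed light wooden easel under the small lid, 63 x 78 mm, 55 mm high at its back.
- slate: Dark steel tile 122 x 66 x 6 mm fixed on the board beside the box, its top at z = 0.153; carries the pralines and the round truffle. Origin: centre of the underside.
- praline_a: Square chocolate praline, 26 x 26 x 16 mm, flat underside, 14 g, with white icing on top. Origin: centre of the underside. Lies on the slate, side by side along y with the other praline; yaw within 0.3 rad; 25 mm or more free at both x sides.
- praline_b: The other praline, the same; either may go into either compartment.
- round_truffle: Round truffle, 28 mm wide, 22 mm high, on the far (+x) part of the slate; must stay there.
- cup_lids: Stack of black cup lids, 84 mm wide, 49 mm high, on the drip tray right of the right portafilter; leave alone.
- milk_jug2: Steel milk jug, 97 mm high, on the worktop behind the easels; leave alone.
- handle_left_tip (a point): Front tip of the left portafilter handle of the coffee machine, a fixed level bar 26 mm thick (z 0.215 to 0.27) that runs back from here to (0.525, 0.48).
- handle_right_tip (a point): Front tip of the right portafilter handle, the same; it runs back from here to (0.525, 0.15). The box and slate lie low between the two handles, so a wide gripper must stand along x there.
- steam_knob (a point): Centre of the machine's right steam knob, a fixed disc 46 mm wide and 30 mm high; a steam wand hangs below it down to about z = 0.15. It stands between the easels and the box: pass nearer to the robot (within 0.38 m of its axis) or above z = 0.45.

How it is judged:
On the way, in this order (a step that is already met when the one before it is completed fails the run):
1. one square praline lies released in a compartment (((x of praline_a in the frame of box between -0.036 and 0.036 m and z of praline_a in the frame of box below 0.021 m and y of praline_a in the frame of box between 0.004 and 0.04 m and contact force between praline_a and the fingers below 0.5 N) or (x of praline_a in the frame of box between -0.036 and 0.036 m and z of praline_a in the frame of box below 0.021 m and y of praline_a in the frame of box between -0.04 and -0.004 m and contact force between praline_a and the fingers below 0.5 N) or (x of praline_b in the frame of box between -0.036 and 0.036 m and z of praline_b in the frame of box below 0.021 m and y of praline_b in the frame of box between 0.004 and 0.04 m and contact force between praline_b and the fingers below 0.5 N) or (x of praline_b in the frame of box between -0.036 and 0.036 m and z of praline_b in the frame of box below 0.021 m and y of praline_b in the frame of box between -0.04 and -0.004 m and contact force between praline_b and the fingers below 0.5 N))), for 0.2 s.
2. the other square praline lies released in the other compartment ((((x of praline_a in the frame of box between -0.036 and 0.036 m and z of praline_a in the frame of box below 0.021 m and y of praline_a in the frame of box between 0.004 and 0.04 m and contact force between praline_a and the fingers below 0.5 N) and (x of praline_b in the frame of box between -0.036 and 0.036 m and z of praline_b in the frame of box below 0.021 m and y of praline_b in the frame of box between -0.04 and -0.004 m and contact force between praline_b and the fingers below 0.5 N)) or ((x of praline_a in the frame of box between -0.036 and 0.036 m and z of praline_a in the frame of box below 0.021 m and y of praline_a in the frame of box between -0.04 and -0.004 m and contact force between praline_a and the fingers below 0.5 N) and (x of praline_b in the frame of box between -0.036 and 0.036 m and z of praline_b in the frame of box below 0.021 m and y of praline_b in the frame of box between 0.004 and 0.04 m and contact force between praline_b and the fingers below 0.5 N)))), for 0.2 s.
3. the large lid sits flush on the rim under both clips (z of lid_big in the frame of box between 0.027 and 0.0325 m and x of lid_big in the frame of box between -0.006 and 0.006 m and y of lid_big in the frame of box between -0.006 and 0.006 m and angle between the z axis of lid_big and the z axis of box, either way round below 0.05 rad and angle between the x axis of lid_big and the x axis of box, either way round below 0.1 rad and value of joint each of clip_front, clip_back below 0.05 rad), for 0.2 s.
At the end, for the whole second after the job is handed in: One square praline lies inside each compartment of the box, and the large lid lies on the box, its plate's underside within 3 mm of the rim's height, centred within 6 mm, level within 0.05 rad and turned within 0.1 rad, both clips sprung back (under 0.05 rad), released and at rest (all of step 3 and linear speed of lid_big below 0.02 m/s and (((x of praline_a in the frame of box between -0.036 and 0.036 m and z of praline_a in the frame of box below 0.021 m and y of praline_a in the frame of box between 0.004 and 0.04 m and contact force between praline_a and the fingers below 0.5 N) and (x of praline_b in the frame of box between -0.036 and 0.036 m and z of praline_b in the frame of box below 0.021 m and y of praline_b in the frame of box between -0.04 and -0.004 m and contact force between praline_b and the fingers below 0.5 N)) or ((x of praline_a in the frame of box between -0.036 and 0.036 m and z of praline_a in the frame of box below 0.021 m and y of praline_a in the frame of box between -0.04 and -0.004 m and contact force between praline_a and the fingers below 0.5 N) and (x of praline_b in the frame of box between -0.036 and 0.036 m and z of praline_b in the frame of box below 0.021 m and y of praline_b in the frame of box between 0.004 and 0.04 m and contact force between praline_b and the fingers below 0.5 N)))); the robot touches nothing.
It fails at once if the small lid is moved by more than 2 cm (distance of lid_small from where it was at the start of the episode above 0.02 m).
It fails at once if the round truffle is moved by more than 2 cm (distance of round_truffle from where it was at the start of the episode above 0.02 m).
It fails at once if the stack of cup lids is moved by more than 2 cm (distance of cup_lids from where it was at the start of the episode above 0.02 m).
It fails at once if the milk jug is moved by more than 2 cm (distance of milk_jug2 from where it was at the start of the episode above 0.02 m).
It also fails if it takes over 72 s, if anything falls off the work surface, if the arm or the gripper's body presses on something with over 40 N, if the wrist force passes 120 N, or if a joint passes its speed limit or range.

## Working session

There is one attempt and no reset: what is moved stays moved. The work goes in short steps, Python scripts to look and compute and a tool call to move; the robot and the scene stay as the last step left them, time stands still between calls to the robot, and variables do not carry over. Pictures are saved under pics/ and viewed, at most 10 in all, crops included, and the job is handed in when it is done.

Besides the shell and the picture viewer there is one more tool, called by a JSON object that holds its "op" and its "data", one argument or row to a line. drive_tool: Moves the arm, as the interface text tells. Its arguments: {"type":"object","properties":{"plan":{"type":"array"},"newtons":{"type":"number"}},"required":["plan"]}

```bash
mkdir -p pics; ls
python3 - <<'E'
from station import manip
import cv2,numpy as np
print(manip.finger_overhang); s=manip.sense(); print(s)
for n in("scene","top"):
    d=manip.snapshot(n); np.savez(n+"0.npz",**d); print(n,{k:v for k,v in d.items() if k not in("image","z_map")}, [k for k in d])
    cv2.imwrite(f"pics/{n}0.png",d["image"][:,:,::-1])
E
```

```text
pics
0.014
{'t': 0.0, 'q': array([ 1.09147905e+00,  5.28437446e-01,  1.43391824e+00, -3.63302208e-05,
        1.18140144e+00, -1.78501174e-01]), 'qd': array([-0.00209408, -0.00118235, -0.00101188,  0.00057199,  0.0008402 ,
        0.00044932]), 'tau': array([ 1.29383985e-03, -4.42345011e+01, -1.78029674e+01, -2.65976942e-04,
        8.19663604e-03, -4.64935269e-06]), 'tcp_pos': array([0.18484303, 0.5963126 , 0.24434617]), 'tool_rot': array([ 1.49834664e-01,  9.88710474e-01, -1.02964763e-03, -3.33676284e-04]), 'force': array([-0.04247594, -0.07690037,  0.22706312]), 'ft_torque': array([-0.00683758, -0.01955979,  0.0464469 ]), 'gripper_force': 0.0, 'finger_gap': 1.0014267367791403}
scene {'fov_y': 46.69616907703147, 'cx': 286.1215336173032, 'cy': 206.1139765096201, 'extrinsics': array([[ 0.85351096,  0.30206888, -0.42458618, -0.14047046],
       [-0.5206298 ,  0.46068939, -0.71882536, -1.01557342],
       [-0.02153242,  0.83457754,  0.55046951,  1.04486528],
       [ 0.        ,  0.        ,  0.        ,  1.        ]])} ['image', 'z_map', 'fov_y', 'cx', 'cy', 'extrinsics']
top {'fov_y': 45.46270638270218, 'cx': 282.14751262389416, 'cy': 213.77477093178044, 'extrinsics': array([[ 0.03508512,  0.96414667, -0.26304035,  0.12177255],
       [-0.99936899,  0.03238946, -0.01457874,  0.03415734],
       [-0.00553631,  0.26338587,  0.96467468,  1.62720745],
       [ 0.        ,  0.        ,  0.        ,  1.        ]])} ['image', 'z_map', 'fov_y', 'cx', 'cy', 'extrinsics']
```

View pics/scene0.png

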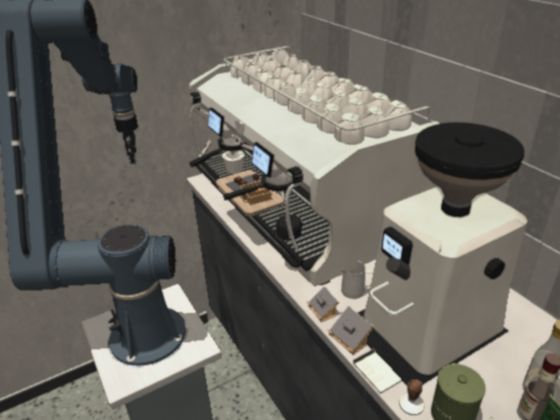

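View pics/top0.png

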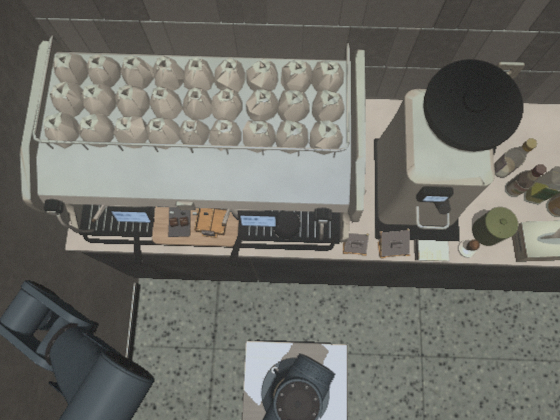

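The scene view shows the board at ~(255,190) and the lids at (322,302) and (350,330). In the top view the slate is at (180,220), the box at (212,222), the big lid at (395,243) and the small lid at (356,243).

```bash
cat > h.py <<'E'
import numpy as np, cv2
from scipy.spatial.transform import Rotation as R
from station import manip
def wpose():
    s=manip.sense(); T=np.eye(4); T[:3,:3]=R.from_quat(s["tool_rot"]).as_matrix(); T[:3,3]=s["tcp_pos"]; return T
def shot(n):
    T=wpose(); d=manip.snapshot(n)
    E=d["extrinsics"] if "extrinsics" in d else T@d["mount"]
    return d,E
def cloud(d,E):
    """world xyz per pixel"""
    h,w=d["z_map"].shape; f=h/2/np.tan(np.radians(d["fov_y"])/2)
    v,u=np.mgrid[:h,:w]; z=d["z_map"].astype(float)
    P=np.stack([(u-d["cx"])/f*z,-(v-d["cy"])/f*z,-z],-1)
    return P@E[:3,:3].T+E[:3,3]
def px(p,d,E):
    f=210/np.tan(np.radians(d["fov_y"])/2); c=E[:3,:3].T@(np.asarray(p)-E[:3,3])
    return c[0]/-c[2]*f+d["cx"], -c[1]/-c[2]*f+d["cy"]
def delta(pos,Rt,T=None):
    """shift, rotvec deg in tool axes from present pose to target"""
    T=wpose() if T is None else T
    return (T[:3,:3].T@(np.asarray(pos)-T[:3,3])).round(4), np.degrees(R.from_matrix(T[:3,:3].T@Rt).as_rotvec()).round(2)
def down(yaw):
    """tool z down, tool y at world angle yaw"""
    y=np.array([np.cos(yaw),np.sin(yaw),0]); z=np.array([0,0,-1.]); return np.stack([np.cross(y,z),y,z],1)
E
python3 - <<'E'
from h import *
d=dict(np.load("top0.npz")); E=d["extrinsics"]; P=cloud(d,E)
for u,v in [(180,210),(180,230),(212,212),(200,222),(212,228),(395,243),(385,248),(405,238),(356,243),(325,215),(237,255),(155,255),(290,225),(322,213)]:
    print(u,v,P[v,u].round(3))
print(wpose().round(3))
E
```

```text
180 210 [0.526 0.37  0.15 ]
180 230 [0.462 0.363 0.153]
212 212 [0.519 0.269 0.164]
200 222 [0.491 0.306 0.148]
212 228 [0.473 0.268 0.149]
395 243 [ 0.466 -0.306  0.053]
385 248 [ 0.454 -0.279  0.029]
405 238 [ 0.485 -0.34   0.047]
356 243 [ 0.461 -0.181  0.056]
325 215 [ 0.453 -0.055  0.414]
237 255 [0.377 0.178 0.236]
155 255 [ 0.435  0.509 -0.137]
290 225 [0.483 0.031 0.177]
322 213 [ 0.458 -0.047  0.415]
[[-0.955  0.296 -0.001  0.185]
 [ 0.296  0.955 -0.002  0.596]
 [ 0.    -0.002 -1.     0.244]
 [ 0.     0.     0.     1.   ]]
```

Run:
```python
from h import *
d,E=shot("wrist"); print(d["mount"].round(3),d["fov_y"])
print(delta([0.46,0.32,0.40],down(0)))
print(delta([0.46,0.32,0.40],wpose()[:3,:3]))
```

```text
[[-0.     0.957  0.291  0.075]
 [ 1.     0.    -0.001  0.001]
 [-0.001  0.291 -0.957 -0.128]
 [ 0.     0.     0.     1.   ]] 61.54067875286491
(array([-0.3446, -0.1828, -0.1552]), array([-9.000e-02,  4.000e-02,  7.277e+01]))
(array([-0.3446, -0.1828, -0.1552]), array([0., 0., 0.]))
```

{"op": "drive_tool", "data": {
  "plan": [
    [-0.02, -0.01, -0.03, 0, 0, 0, 1],
    [-0.03, -0.016, -0.03, 0, 0, 0, 1],
    [-0.035, -0.018, -0.02, 0, 0, 0, 1],
    [-0.035, -0.018, -0.02, 0, 0, 0, 1],
    [-0.035, -0.018, -0.02, 0, 0, 0, 1],
    [-0.035, -0.018, -0.01, 0, 0, 0, 1],
    [-0.035, -0.018, 0, 0, 0, 0, 1],
    [-0.035, -0.018, 0, 0, 0, 0, 1],
    [-0.035, -0.018, 0, 0, 0, 0, 1],
    [-0.03, -0.015, 0, 0, 0, 0, 1]
  ]
}}

```text
t: 1.15
tcp_pos: [0.4471, 0.3394, 0.3751]
tool_rot: [0.15, 0.989, -0.0, -0.0]
force: [0.6, -0.3, -0.1]
finger_gap: 0.999
gripper_force: 0.0
```

{"op": "drive_tool", "data": {
  "plan": [
    [-0.02, -0.002, 0, 0, 0, 8, 1],
    [0, 0, 0, 0, 0, 8, 1],
    [0, 0, 0, 0, 0, 8, 1],
    [0, 0, 0, 0, 0, 8, 1],
    [0, 0, 0, 0, 0, 8, 1],
    [0, 0, 0, 0, 0, 8, 1],
    [0, 0, 0, 0, 0, 8, 1],
    [0, 0, 0, 0, 0, 8, 1],
    [0, 0, 0, 0, 0, 8, 1],
    [0, 0, 0, 0, 0, 0.8, 1]
  ]
}}

```text
t: 2.15
tcp_pos: [0.4643, 0.3332, 0.3749]
tool_rot: [0.707, 0.707, -0.0, -0.0]
force: [0.1, 0.1, 0.7]
finger_gap: 1.0
gripper_force: 0.0
```

Run:
```python
from h import *
d,E=shot("wrist"); np.savez("w1.npz",E=E,**d); cv2.imwrite("pics/w1.png",d["image"][:,:,::-1]); print(wpose().round(3), manip.sense()["q"].round(2))
```

```text
[[-0.001  1.    -0.001  0.464]
 [ 1.     0.001 -0.     0.333]
 [-0.    -0.001 -1.     0.375]
 [ 0.     0.     0.     1.   ]] [0.43 0.33 1.39 0.   1.42 0.43]
```

View pics/w1.png

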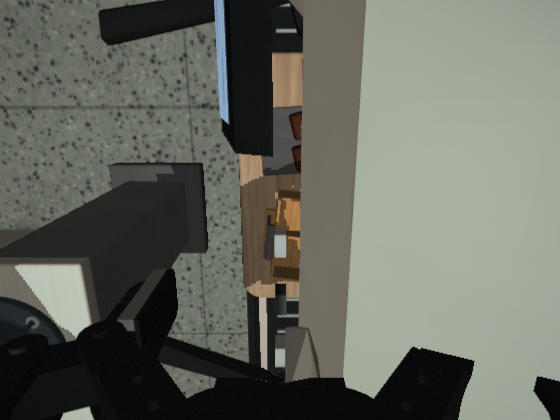

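The wrist view shows the slate at (285,140) and box at (285,235) partly hidden by the machine front, plus a display at (245,80). I need the free space profile.

Run:
```python
from h import *
Q=[]
for n in("top0","scene0","w1"):
    d=dict(np.load(n+".npz")); P=cloud(d,d["E"] if "E" in d else d["extrinsics"]); m=d["z_map"]>0
    if n=="w1": m[330:]=0; m[:,:]&=d["z_map"]>.1
    Q.append(P[m])
Q=np.concatenate(Q)
ys=np.arange(.12,.56,.04)
print("y:",ys.round(2))
for z in np.arange(.14,.66,.03):
    r=[]
    for y in ys:
        s=Q[(abs(Q[:,2]-z-.015)<.015)&(abs(Q[:,1]-y-.02)<.02)&(Q[:,0]>.3)]
        r.append(f"{s[:,0].min():.2f}" if len(s)>2 else " -  ")
    print(f"{z:.2f}",*r)
```

```text
y: [0.12 0.16 0.2  0.24 0.28 0.32 0.36 0.4  0.44 0.48 0.52 0.56]
0.14 0.64 0.42 0.42 0.42 0.42 0.42 0.42 0.42 0.43 0.46  -   0.64
0.17  -    -   0.45 0.45 0.45 0.48 0.47  -   0.50 0.49 0.50  -  
0.20 0.52 0.35  -    -    -    -    -    -   0.34 0.50  -    -  
0.23 0.44 0.34 0.35 1.01 1.01 1.01 1.01 0.35 0.34 0.47 1.01 1.01
0.26 0.46 0.45 0.49 1.01 1.01 1.01 1.01 0.48 0.45 0.47 0.49 1.01
0.29 0.48 0.47 1.01 1.01 1.01 1.01 1.01 0.48 0.47 1.01 1.01 1.01
0.32 0.44 0.44 1.01 0.46 0.46 0.46 0.44 0.44 0.44 0.44 0.48 1.01
0.35 0.44 0.44 0.45 0.46 0.46 0.41 0.44 0.44 0.44 0.44 0.43 0.47
0.38 0.44 0.42 0.42 0.46 0.46 0.41 0.44 0.44 0.44 0.43 0.42 0.47
0.41 0.45 0.48 0.48 0.46 0.46 0.41 0.45 0.46 0.45 0.46 0.48 0.48
0.44 0.53 0.52 0.53 0.53 0.53 0.53 0.53 0.53 0.53 0.53 0.52 0.52
0.47 0.60 0.58 0.61 0.59 0.59 0.60 0.59 0.60 0.58 0.60 0.58 0.60
0.50 0.58 0.58 0.58 0.58 0.58 0.58 0.58 0.58 0.58 0.58 0.58 0.59
0.53 1.01 1.01 1.01 1.01 1.00 1.01 1.00 1.00 1.00 1.01 1.01 1.01
0.56 1.00 1.01 1.00 1.00 1.00 1.01 1.01 1.00 1.00 1.00 1.01 1.01
0.59 1.01 1.00 1.01 1.01 1.01 1.00 1.01 1.01 1.01 1.01 1.01 1.01
0.62 1.01 1.01 1.00 1.00 1.01 1.01 1.01 1.00 1.01 1.00 1.01 1.01
0.65 1.01 1.00 1.01 1.01 1.00 1.00 1.01 1.01 1.00 1.00 1.00 1.01
```

Run:
```python
from h import *
ys=np.arange(.12,.56,.04)
for n in("top0","scene0","w1"):
    d=dict(np.load(n+".npz")); P=cloud(d,d["E"] if "E" in d else d["extrinsics"]); m=d["z_map"]>0
    if n=="w1":
        m[280:]=0
        for v in (60,140,200,260): print([(u,P[v,u].round(3).tolist()) for u in (240,285,320,355,375,500)])
    Q=P[m]; print(n)
    for z in np.arange(.17,.6,.03):
        r=[]
        for y in ys:
            s=Q[(abs(Q[:,2]-z-.015)<.015)&(abs(Q[:,1]-y-.02)<.02)&(Q[:,0]>.3)]
            r.append(f"{s[:,0].min():.2f}" if len(s)>2 else " -  ")
        print(f"{z:.2f}",*r)
```

```text
top0
0.17  -    -   0.45 0.45 0.45 0.48 0.47  -    -    -    -    -  
0.20  -    -    -    -    -    -    -    -    -    -    -    -  
0.23 0.46 0.34 0.35 1.01 1.01 1.01 1.01 0.49 0.34 1.01 1.01 1.01
0.26 1.01 0.45 1.01 1.01 1.01 1.01 1.01 0.50 0.45 1.01 1.01 1.01
0.29 1.01 0.47 1.01 1.01 1.01 1.01 1.01 1.01 1.01 1.01 1.01 1.01
0.32 0.44 0.44 1.01 0.46 0.46 1.01 0.44 0.44 0.44 0.44 0.48 1.01
0.35 0.44 0.44 0.45 0.46 0.46 0.46 0.44 0.44 0.44 0.44 0.43 0.47
0.38 0.44 0.42 0.42 0.46 0.46 0.47 0.44 0.44 0.44 0.44 0.42 0.47
0.41 0.45 0.48 0.48 0.47 0.46 0.47 0.45 0.46 0.46 0.46 0.48 0.48
0.44 0.53 0.52 0.53 0.53 0.53 0.53 0.53 0.53 0.53 0.53 0.52 0.52
0.47 0.61 0.59 0.61 0.59 0.59 0.61 0.59 0.61 0.59 0.61 0.59 0.60
0.50 0.59 0.59 0.58 0.58 0.58 0.58 0.58 0.59 0.58 0.59 0.58 0.59
0.53  -    -    -    -    -    -    -    -    -    -    -    -  
0.56  -    -    -    -    -    -    -    -    -    -    -    -  
0.59  -    -    -    -    -    -    -    -    -    -    -    -  
scene0
0.17  -    -   0.45 0.45 0.45 0.48 0.48  -   0.50 0.49 0.50  -  
0.20 0.52 0.35  -    -    -    -    -    -   0.3
[... 1853 characters left out ...]
    -    -    -    -    -    -    -    -    -    -  
0.32  -    -    -    -    -   0.46 0.44 0.44 0.44  -    -    -  
0.35  -    -    -    -    -   0.41 0.44 0.44 0.44  -    -    -  
0.38  -    -    -    -    -   0.41 0.45 0.45  -    -    -    -  
0.41  -    -    -    -    -   0.48 0.48 0.48  -    -    -    -  
0.44  -    -    -    -    -    -    -    -    -    -    -    -  
0.47  -    -    -    -    -    -    -    -    -    -    -    -  
0.50  -    -    -    -    -    -    -    -    -    -    -    -  
0.53  -    -    -    -    -    -    -    -    -    -    -    -  
0.56  -    -    -    -    -    -    -    -    -    -    -    -  
0.59  -    -    -    -    -    -    -    -    -    -    -    -
```

Run:
```python
from h import *
a=cv2.imread("pics/top0.png")[170:270,100:260]; b=cv2.imread("pics/scene0.png")[100:240,190:330]
cv2.imwrite("pics/c1.png",np.hstack([cv2.resize(a,(480,300),interpolation=2),cv2.resize(b,(300,300),interpolation=2)]))
d=dict(np.load("top0.npz")); P=cloud(d,d["extrinsics"])
for u in (165,190,212,225):
    print(u,[(v,P[v,u].round(3).tolist()) for v in range(170,245,5)])
```

```text
165 [(170, [0.547, 0.349, 0.448]), (175, [0.536, 0.349, 0.441]), (180, [0.526, 0.35, 0.433]), (185, [0.513, 0.35, 0.43]), (190, [0.503, 0.351, 0.422]), (195, [0.489, 0.349, 0.422]), (200, [0.481, 0.352, 0.407]), (205, [0.474, 0.356, 0.386]), (210, [0.527, 0.418, 0.142]), (215, [0.51, 0.416, 0.145]), (220, [0.495, 0.415, 0.14]), (225, [0.479, 0.413, 0.143]), (230, [0.463, 0.411, 0.143]), (235, [0.448, 0.41, 0.143]), (240, [0.431, 0.407, 0.147])]
190 [(170, [0.55, 0.287, 0.445]), (175, [0.539, 0.287, 0.438]), (180, [0.527, 0.287, 0.436]), (185, [0.516, 0.287, 0.429]), (190, [0.504, 0.287, 0.424]), (195, [0.492, 0.287, 0.421]), (200, [0.483, 0.288, 0.408]), (205, [0.467, 0.285, 0.416]), (210, [0.527, 0.339, 0.151]), (215, [0.511, 0.338, 0.149]), (220, [0.494, 0.335, 0.156]), (225, [0.479, 0.334, 0.154]), (230, [0.465, 0.334, 0.148]), (235, [0.449, 0.333, 0.15]), (240, [0.434, 0.332, 0.145])]
212 [(170, [0.553, 0.232, 0.443]), (175, [0.539, 0.231, 0.443]), (180, [0.529, 0.232, 0.434]), (185, [0.517, 0.231, 0.431]), (190, [0.505, 0.231, 0.428]), (195, [0.495, 0.231, 0.418]), (200, [0.482, 0.231, 0.417]), (205, [0.475, 0.233, 0.394]), (210, [0.53, 0.272, 0.149]), (215, [0.508, 0.267, 0.17]), (220, [0.495, 0.268, 0.16]), (225, [0.483, 0.269, 0.147]), (230, [0.467, 0.268, 0.147]), (235, [0.447, 0.263, 0.169]), (240, [0.436, 0.265, 0.146])]
225 [(170, [0.553, 0.199, 0.445]), (175, [0.542, 0.199, 0.439]), (180, [0.53, 0.199, 0.435]), (185, [0.518, 0.199, 0.43]), (190, [0.505, 0.198, 0.429]), (195, [0.495, 0.198, 0.421]), (200, [0.483, 0.198, 0.417]), (205, [0.477, 0.2, 0.394]), (210, [0.53, 0.232, 0.151]), (215, [0.453, 0.2, 0.381]), (220, [0.439, 0.199, 0.385]), (225, [0.479, 0.227, 0.166]), (230, [0.467, 0.227, 0.153]), (235, [0.454, 0.228, 0.144]), (240, [0.437, 0.226, 0.147])]
```

View pics/c1.png

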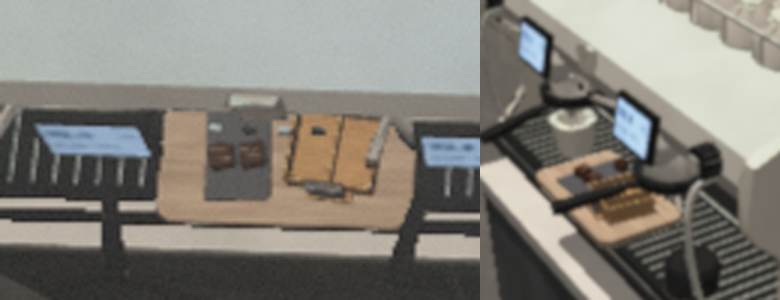

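The crop shows pralines at top px (173,222) and (184,222), truffle near (183,212), box at (212,222), display edges at both sides. The machine head overhangs the box, so I'll look from the front with a tilted wrist.

{"op": "drive_tool", "data": {
  "plan": [
    [0, -0.03, 0, 0, 0, 0, 1],
    [0, -0.03, 0, 0, 0, 0, 1],
    [0, -0.03, 0, 0, 0, 0, 1],
    [-0.015, -0.02, 0.02, 0, 0, 0, 1],
    [-0.015, -0.014, 0.02, 0, 0, 0, 1],
    [0, 0, 0, -7.5, 0, 0, 1],
    [0, 0, 0, -7.5, 0, 0, 1],
    [0, 0, 0, -7.5, 0, 0, 1],
    [0, 0, 0, -7.5, 0, 0, 1],
    [0, 0, 0, 0, 0, 0, 1]
  ]
}}

```text
t: 3.2
tcp_pos: [0.3367, 0.3021, 0.3334]
tool_rot: [0.681, 0.685, 0.18, 0.183]
force: [-0.4, -0.5, -1.6]
finger_gap: 1.001
gripper_force: 0.0
```

Run:
```python
from h import *
d,E=shot("wrist"); np.savez("w2.npz",E=E,**d); cv2.imwrite("pics/w2.png",d["image"][:,:,::-1]); print(wpose().round(3), manip.sense()["q"].round(2))
```

```text
[[-0.004  0.868  0.497  0.339]
 [ 1.     0.005 -0.001  0.303]
 [-0.003  0.497 -0.868  0.335]
 [ 0.     0.     0.     1.   ]] [ 0.68  0.08  1.96 -0.48  0.74  0.98]
```

View pics/w2.png

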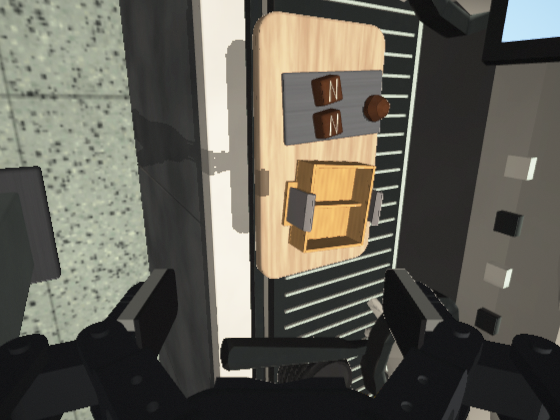

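The wrist view shows pralines at (327,90) and (328,124), truffle (376,107), slate (333,107), box ~(333,207) with clips at (300,208) and (376,208).

Run:
```python
from h import *
d=dict(np.load("w2.npz")); E=d["E"]; P=cloud(d,E); I=d["image"]; hsv=cv2.cvtColor(I,cv2.COLOR_RGB2HSV)
v,u=np.mgrid[:420,:560]
def rep(name,m):
    q=P[m]; r=cv2.minAreaRect(q[:,:2].astype(np.float32)*1000)
    print(name,m.sum(),"mean",q.mean(0).round(4),"rect",np.round(r[0],1),np.round(r[1],1),round(r[2],1))
    return q
roi=lambda a,b,c,e:(u>=a)&(u<b)&(v>=c)&(v<e)
# board plane
b=P[roi(265,280,60,160)]; print("board z",np.median(b[:,2]),b[:,2].std())
s=P[roi(290,310,80,130)]; print("slate z",np.median(s[:,2]))
z=P[...,2]
for k in ((240,70,250,80),): pass
print(hsv[90,327],hsv[124,328],hsv[107,295],hsv[165,340],hsv[208,300],hsv[208,330])
box=roi(280,390,155,260)
for lo,hi in((.170,.184),(.173,.181)): rep("rim",box&(z>lo)&(z<hi)&(hsv[...,1]>90))
for nm,c in(("clipF",roi(284,318,180,235)),("clipB",roi(366,390,185,230))):
    rep(nm,c&(hsv[...,1]<70)&(z>.16))
slate=roi(275,390,65,150)
rep("slate",slate&(hsv[...,1]<60)&(abs(z-.153)<.005))
for nm,c in(("pA",roi(308,348,70,106)),("pB",roi(308,348,106,142)),("truf",roi(360,395,90,125))):
    rep(nm+" all",c&(z>.157)); rep(nm+" top",c&(z>.166)&(z<.176))
```

```text
board z 0.14653552947052337 0.020304209535546888
slate z 0.1524955869350219
[ 12 166 100] [ 11 156  95] [ 30   5 113] [ 17 145 188] [ 8 26 78] [ 18 138 234]
rim 1273 mean [0.5015 0.2706 0.1745] rect [495.9 271. ] [89.4 95.1] 84.0
rim 918 mean [0.5    0.2716 0.1756] rect [493.2 271.3] [89.5 89.7] 83.8
clipF 815 mean [0.4499 0.2772 0.178 ] rect [371.8 330.9] [ 33.9 216.6] 55.9
clipB 365 mean [0.538  0.2683 0.1846] rect [414.8 328.2] [ 36.2 299. ] 63.9
slate 4661 mean [0.4961 0.3728 0.1524] rect [504.9 371.5] [123.1  65.8] 3.1
pA all 715 mean [0.482  0.3857 0.1675] rect [387. 376.] [227.3  26.1] 5.7
pA top 454 mean [0.4863 0.3858 0.1674] rect [487.  385.6] [22.9 22.4] 15.8
pB all 673 mean [0.4833 0.3555 0.1691] rect [389.4 371.8] [ 29.9 232.2] 80.3
pB top 415 mean [0.4888 0.3546 0.1674] rect [489.2 354.4] [22.7 22.1] 11.6
truf all 543 mean [0.5423 0.3694 0.1696] rect [416.1 366.8] [286.6  26.4] 0.9
truf top 308 mean [0.547  0.3691 0.1706] rect [549.3 369.5] [22.6 19.8] 53.2
```

Run:
```python
from h import *
d=dict(np.load("w2.npz")); E=d["E"]; P=cloud(d,E); hsv=cv2.cvtColor(d["image"],cv2.COLOR_RGB2HSV)
v,u=np.mgrid[:420,:560]; m=(u>=280)&(u<390)&(v>=155)&(v<260)&(abs(P[...,2]-.177)<.004)&(hsv[...,1]>90)
q=P[m]; c=np.array([.495,.271])
from scipy.optimize import minimize
def loc(p,w): 
    a=w[2]; d=p[:,:2]-w[:2]; return np.stack([d@[np.cos(a),np.sin(a)],d@[-np.sin(a),np.cos(a)]],1)
def cost(w):
    l=abs(loc(q,w)); dx=np.hypot(np.maximum(abs(l[:,0]-.0385)-.0015,0),np.maximum(l[:,1]-.0445,0)); dy=np.hypot(np.maximum(abs(l[:,1]-.043)-.0015,0),np.maximum(l[:,0]-.04,0))
    return np.minimum(np.minimum(dx,dy),.006).sum()
best=min((minimize(cost,[x,y,a],method="Nelder-Mead",options=dict(xatol=1e-5,fatol=1e-6)) for x in(.49,.495,.5) for y in(.268,.272) for a in(-.15,-.1,-.05,0)),key=lambda r:r.fun)
print(best.x.round(4),best.fun/len(q))
l=loc(q,best.x); print("y-walls x ext",np.percentile(l[abs(l[:,1])>.041,0],[2,98]).round(4),"x-walls y ext",np.percentile(l[:,1],[1,99]).round(4))
w=best.x; a=w[2]
# overlay
f=cv2.resize(d["image"][:,:,::-1],None,fx=4,fy=4,interpolation=2)
def pl(pts,col):
    pp=np.array([px(p,d,E) for p in pts])*4+1.5; cv2.polylines(f,[pp.round().astype(int)],True,col,1)
def rect(cx,cy,a,lx,ly,z): 
    M=np.array([[np.cos(a),-np.sin(a)],[np.sin(a),np.cos(a)]]); return [np.r_[[cx,cy]+M@[sx*lx/2,sy*ly/2],z] for sx,sy in((1,1),(1,-1),(-1,-1),(-1,1))]
pl(rect(*w,.08,.089,.177),(0,255,0)); pl(rect(*w,.074,.083,.177),(0,255,0)); pl(rect(*w,.08,.089,.147),(255,0,0)); pl(rect(.504,.3715,.054,.122,.066,.153),(0,0,255))
pl(rect(.487,.3856,.276,.026,.026,.169),(255,255,0));pl(rect(.4892,.3544,.202,.026,.026,.169),(255,255,0))
pl(rect(.487,.3856,.276,.026,.026,.153),(255,255,0));pl(rect(.4892,.3544,.202,.026,.026,.153),(255,255,0))
cv2.imwrite("pics/o1.png",f[200:1060:,1060:1620][:780])
```

```text
[ 0.497   0.2711 -0.1053] 3.891080448823557e-05
y-walls x ext [-0.0392  0.0385] x-walls y ext [-0.0445  0.0443]
```

```bash
python3 -c "
import cv2;a=cv2.imread('pics/o1.png');print(a.shape);cv2.imwrite('pics/o1r.png',cv2.rotate(a,cv2.ROTATE_90_CLOCKWISE)[:600,:800])"
```

```text
(780, 560, 3)
```

View pics/o1r.png

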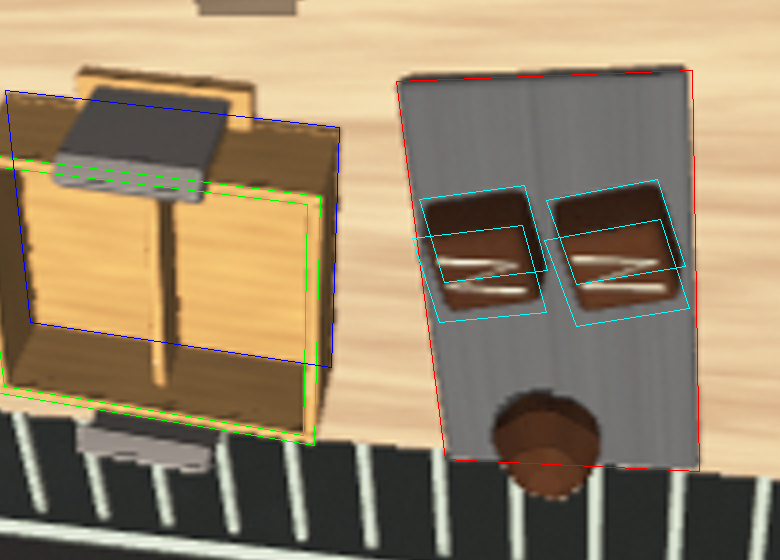

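{"op": "drive_tool", "data": {
  "plan": [
    [0, 0, 0, 7.5, 0, 0, 1],
    [0, 0, 0, 7.5, 0, 0, 1],
    [0, 0, 0, 7.5, 0, 0, 0.5],
    [0, 0, 0, 7.5, 0, 0, 0.1],
    [0.02, 0.015, 0.02, 0, 0, 0, 0.1],
    [0.02, 0.015, 0.025, 0, 0, 0, 0.1],
    [0.02, 0.015, 0.025, 0, 0, 0, 0.1],
    [0.02, 0.015, 0.025, 0, 0, 0, 0.1],
    [0, 0, 0, 0, 0, -7.4, 0.1],
    [0, 0, 0, 0, 0, -7.4, 0.1]
  ]
}}

```text
t: 4.25
tcp_pos: [0.4026, 0.3844, 0.2392]
tool_rot: [0.607, 0.794, -0.0, -0.002]
force: [0.0, 0.4, 0.7]
finger_gap: 0.546
gripper_force: 0.0
```

Run:
```python
from h import *
print(wpose().round(4),manip.sense()["force"].round(1),manip.sense()["finger_gap"])
print(delta([.487,.3856,.171],down(.26)))
```

```text
[[-0.2619  0.9651 -0.0036  0.4026]
 [ 0.9651  0.2619  0.0019  0.3844]
 [ 0.0028 -0.003  -1.      0.2392]
 [ 0.      0.      0.      1.    ]] [0.  0.4 0.7] 0.5461722996022194
(array([-0.0211,  0.082 ,  0.0679]), array([-0.17, -0.16,  0.29]))
```

{"op": "drive_tool", "data": {
  "plan": [
    [-0.005, 0.018, 0.008, 0, 0, 0, 0.1],
    [-0.005, 0.018, 0.008, 0, 0, 0, 0.1],
    [-0.005, 0.018, 0.008, 0, 0, 0, 0.1],
    [-0.004, 0.018, 0.008, 0, 0, 0, 0.1],
    [-0.002, 0.01, 0.008, 0, 0, 0, 0.1],
    [0, 0, 0, 0, 0, 0, 0.1]
  ]
}}

```text
t: 4.85
tcp_pos: [0.487, 0.3832, 0.1985]
tool_rot: [0.611, 0.791, -0.001, -0.0]
force: [0.0, -0.2, -0.5]
finger_gap: 0.55
gripper_force: 0.0
```

Run:
```python
from h import *
print(delta([.487,.3856,.171],down(.265)), manip.sense()["force"].round(1))
d,E=shot("wrist"); np.savez("w3.npz",E=E,**d)
f=d["image"][:,:,::-1].copy(); cv2.imwrite("pics/w3.png",f)
```

```text
(array([0.0023, 0.0007, 0.0275]), array([-0.1 ,  0.01, -0.55])) [ 0.  -0.2 -0.5]
```

View pics/w3.png

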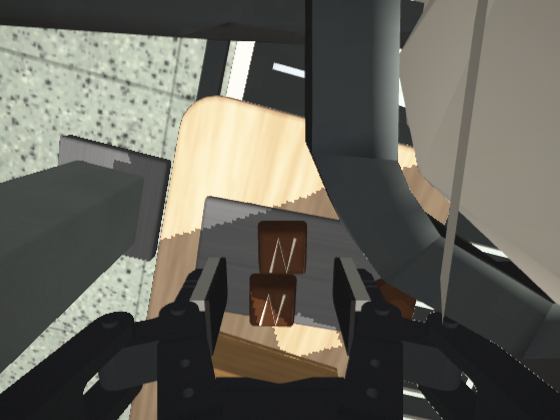

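The wrist view shows praline A at (283,248), B at (272,300), and finger tips around (215,290) and (350,290).

Run:
```python
from h import *
d=dict(np.load("w3.npz")); E=d["E"]; T=wpose()
print("A",px([.487,.3856,.169],d,E),"B",px([.4892,.3544,.169],d,E))
print("tcp z.185",px(T[:3,3]+[0,0,-.0135],d,E)," z.169",px(T[:3,3]-[0,0,.0295],d,E))
P=cloud(d,E); z=P[...,2]
v,u=np.mgrid[:420,:560]
for a in((255,310,220,273),(245,300,274,328)):
    m=(u>=a[0])&(u<a[1])&(v>=a[2])&(v<a[3])&(abs(z-.169)<.004); q=P[m]; r=cv2.minAreaRect(q[:,:2].astype(np.float32)*1000); print(q.mean(0).round(4),np.round(r[0],1),np.round(r[1],1),r[2])
```

```text
A (np.float64(280.68033041578155), np.float64(256.0278187046808)) B (np.float64(269.4363873391355), np.float64(310.8879973462749))
tcp z.185 (np.float64(276.7628317138543), np.float64(275.7147339595896))  z.169 (np.float64(277.0979480416953), np.float64(260.0652861927882))
[0.4873 0.3871 0.1673] [487.5 386.8] [23.2 22.5] 13.769208908081055
[0.4899 0.3559 0.1672] [490.3 355.1] [23.  23.7] 13.227605819702148
```

{"op": "drive_tool", "data": {
  "plan": [
    [0.0035, 0.001, 0.012, 0, 0, 0, 0.1],
    [0, 0, 0.01, 0, 0, 0, 0.1],
    [0, 0, 0.005, 0, 0, 0, 0.1],
    [0, 0, 0, 0, 0, 0, 0.1],
    [0, 0, 0, 0, 0, 0, -0.6],
    [0, 0, 0, 0, 0, 0, -0.6],
    [0, 0, 0, 0, 0, 0, -0.6],
    [0, 0, 0, 0, 0, 0, -0.6],
    [0, 0, 0, 0, 0, 0, -0.6]
  ],
  "newtons": 25
}}

```text
t: 5.8
tcp_pos: [0.4856, 0.3877, 0.1738]
tool_rot: [0.61, 0.792, 0.0, 0.0]
force: [0.1, -0.4, 0.9]
finger_gap: 0.269
gripper_force: 24.6
```

{"op": "drive_tool", "data": {
  "plan": [
    [0, 0, -0.01, 0, 0, 0, -0.6],
    [0, 0, -0.015, 0, 0, 0, -0.6],
    [0, 0, -0.02, 0, 0, 0, -0.6]
  ]
}}

```text
t: 6.1
tcp_pos: [0.4848, 0.3872, 0.2184]
tool_rot: [0.61, 0.792, -0.001, -0.0]
force: [0.6, -0.2, -0.4]
finger_gap: 0.265
gripper_force: 24.4
```

Run:
```python
from h import *
a=-.105; c=np.array([.497,.2713]); n=np.array([-np.sin(a),np.cos(a)])
print(wpose().round(4))
for k in(1,-1):
  t=c+k*.0215*n; print(k,t); print(delta([*t,.21],down(a)))
```

```text
[[-2.548e-01  9.670e-01 -1.900e-03  4.848e-01]
 [ 9.670e-01  2.548e-01 -1.100e-03  3.872e-01]
 [-6.000e-04 -2.100e-03 -1.000e+00  2.184e-01]
 [ 0.000e+00  0.000e+00  0.000e+00  1.000e+00]]
1 [0.49925335 0.29268159]
(array([-0.0951, -0.0101,  0.0085]), array([-0.11,  0.05, 20.78]))
-1 [0.49474665 0.24991841]
(array([-0.1353, -0.0253,  0.0086]), array([-0.11,  0.05, 20.78]))
```

{"op": "drive_tool", "data": {
  "plan": [
    [-0.018, -0.002, 0, 0, 0, 0, -0.6],
    [-0.02, -0.002, 0, 0, 0, 0, -0.6],
    [-0.02, -0.002, 0, 0, 0, 0, -0.6],
    [-0.02, -0.002, 0, 0, 0, 0, -0.6],
    [-0.017, -0.002, 0, 0, 0, 0, -0.6],
    [0, 0, 0, 0, 0, 7, -0.6],
    [0, 0, 0, 0, 0, 7, -0.6],
    [0, 0, 0, 0, 0, 6.8, -0.6],
    [0, 0, 0, 0, 0, 0, -0.6],
    [0, 0, 0, 0, 0, 0, -0.6]
  ]
}}

```text
t: 7.1
tcp_pos: [0.4997, 0.2925, 0.218]
tool_rot: [0.743, 0.67, -0.0, -0.0]
force: [-0.6, 0.4, 0.0]
finger_gap: 0.267
gripper_force: 24.4
```

Run:
```python
from h import *
print(wpose().round(4)[:3,3],delta([.4993,.2930,.1725],down(-.105)),manip.sense()["finger_gap"])
d,E=shot("wrist"); print(wpose().round(4)[:3,3]); np.savez("w4.npz",E=E,**d)
f=d["image"][:,:,::-1].copy(); cv2.imwrite("pics/w4.png",f)
```

```text
[0.4997 0.2925 0.218 ] (array([ 0.0005, -0.0005,  0.0455]), array([-0.03,  0.03,  0.1 ])) 0.2667383698473414
[0.4998 0.2926 0.2181]
```

View pics/w4.png

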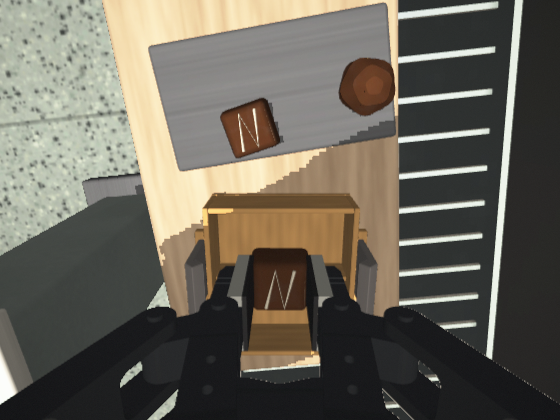

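The view shows praline A held over the box's +y compartment (280,275), box rim corners (205,210) and (357,208), B at (250,127), truffle (367,85).

```bash
cat > fit.py <<'E'
from h import *
from scipy.optimize import minimize
def fitbox(d,E,vmax):
    P=cloud(d,E); hsv=cv2.cvtColor(d["image"],cv2.COLOR_RGB2HSV); v,u=np.mgrid[:420,:560]
    m=(abs(P[...,2]-.177)<.003)&(hsv[...,1]>90)&(abs(P[...,0]-.497)<.055)&(abs(P[...,1]-.271)<.06)&(v<vmax); q=P[m]
    def loc(w): 
        a=w[2]; dd=q[:,:2]-w[:2]; return np.stack([dd@[np.cos(a),np.sin(a)],dd@[-np.sin(a),np.cos(a)]],1)
    def cost(w):
        l=abs(loc(w)); dx=np.hypot(np.maximum(abs(l[:,0]-.0385)-.0015,0),np.maximum(l[:,1]-.0445,0)); dy=np.hypot(np.maximum(abs(l[:,1]-.043)-.0015,0),np.maximum(l[:,0]-.04,0))
        return np.minimum(np.minimum(dx,dy),.006).sum()
    b=min((minimize(cost,[x,y,a],method="Nelder-Mead",options=dict(xatol=1e-5,fatol=1e-6)) for x in(.494,.497,.5) for y in(.27,.273) for a in(-.12,-.09)),key=lambda r:r.fun)
    return b.x,b.fun/len(q),len(q),np.percentile(loc(b.x),[1,99],axis=0)
E
python3 - <<'E'
from fit import *
d=dict(np.load("w4.npz")); E=d["E"]
print(fitbox(d,E,260))
P=cloud(d,E); hsv=cv2.cvtColor(d["image"],cv2.COLOR_RGB2HSV); v,u=np.mgrid[:420,:560]
m=(u>215)&(u<285)&(v>90)&(v<165)&(abs(P[...,2]-.168)<.004); q=P[m]; print(q.mean(0),cv2.minAreaRect(q[:,:2].astype(np.float32)*1000))
E
```

```text
(array([ 0.4977133 ,  0.27130724, -0.10528936]), np.float64(5.836865980139977e-06), 1631, array([[-0.0396909 ,  0.01645505],
       [ 0.03970704,  0.04449866]]))
[0.4904807  0.35488885 0.16731554] ((490.2010192871094, 354.5490417480469), (23.752199172973633, 23.677398681640625), 13.07462215423584)
```

{"op": "drive_tool", "data": {
  "plan": [
    [0.0005, -0.001, 0.012, 0, 0, 0, -0.6],
    [0, 0, 0.014, 0, 0, 0, -0.6],
    [0, 0, 0.012, 0, 0, 0, -0.6],
    [0, 0, 0.007, 0, 0, 0, -0.6],
    [0, 0, 0, 0, 0, 0, -0.6],
    [0, 0, 0, 0, 0, 0, -0.2],
    [0, 0, 0, 0, 0, 0, -0.2],
    [0, 0, 0, 0, 0, 0, -0.2],
    [0, 0, 0, 0, 0, 0, -0.2]
  ]
}}

```text
t: 8.05
tcp_pos: [0.4991, 0.2938, 0.1737]
tool_rot: [0.743, 0.669, 0.0, 0.0]
force: [1.1, -0.1, 0.8]
finger_gap: 0.399
gripper_force: 0.0
```

{"op": "drive_tool", "data": {
  "plan": [
    [0, 0, -0.01, 0, 0, 0, -0.2],
    [0, 0, -0.015, 0, 0, 0, -0.2],
    [0, 0, -0.02, 0, 0, 0, -0.2],
    [0, 0, 0, 0, 0, -6, 0.1],
    [0, 0, 0, 0, 0, -6, 0.1],
    [0, 0, 0, 0, 0, -7, 0.1]
  ]
}}

```text
t: 8.65
tcp_pos: [0.4992, 0.2939, 0.2196]
tool_rot: [0.621, 0.784, 0.001, 0.0]
force: [0.2, 0.0, 0.1]
finger_gap: 0.547
gripper_force: 0.0
```

Run:
```python
from fit import *
print(wpose().round(4)[:3,3],delta([.4900,.3555,.172],down(.228)),manip.sense()["finger_gap"])
```

```text
[0.4992 0.2939 0.2196] (array([0.0621, 0.0051, 0.0476]), array([ 0.09, -0.01,  0.18])) 0.5465011055589636
```

{"op": "drive_tool", "data": {
  "plan": [
    [0.018, 0.001, 0, 0, 0, 0, 0.1],
    [0.02, 0.002, 0, 0, 0, 0, 0.1],
    [0.018, 0.001, 0.005, 0, 0, 0, 0.1],
    [0.006, 0.001, 0.015, 0, 0, 0, 0.1],
    [0, 0, 0.015, 0, 0, 0, 0.1],
    [0, 0, 0.01, 0, 0, 0, 0.1],
    [0, 0, 0.002, 0, 0, 0, 0.1],
    [0, 0, 0, 0, 0, 0, 0.1]
  ]
}}

```text
t: 9.45
tcp_pos: [0.4897, 0.3549, 0.1705]
tool_rot: [0.623, 0.782, -0.001, -0.0]
force: [-0.6, 0.1, -0.2]
finger_gap: 0.549
gripper_force: 0.0
```

{"op": "drive_tool", "data": {
  "plan": [
    [0, 0, 0, 0, 0, 0, -0.6],
    [0, 0, 0, 0, 0, 0, -0.6],
    [0, 0, 0, 0, 0, 0, -0.6],
    [0, 0, 0, 0, 0, 0, -0.6],
    [0, 0, 0, 0, 0, 0, -0.6],
    [0, 0, -0.01, 0, 0, 0, -0.6],
    [0, 0, -0.018, 0, 0, 0, -0.6],
    [0, 0, -0.018, 0, 0, 0, -0.6]
  ]
}}

```text
t: 10.25
tcp_pos: [0.4894, 0.3552, 0.2178]
tool_rot: [0.623, 0.782, -0.001, -0.0]
force: [0.0, 0.7, 0.0]
finger_gap: 0.274
gripper_force: 24.6
```

Run:
```python
from fit import *
a=-.105; t=np.array([.4975,.2713])-.021*np.array([-np.sin(a),np.cos(a)])
print(wpose().round(4)[:3,3],t,delta([*t,.1725],down(a)),manip.sense()["finger_gap"])
```

```text
[0.4894 0.3552 0.2178] [0.49529905 0.25041566] (array([-0.1034, -0.0177,  0.0454]), array([-0.08,  0.02, 18.98])) 0.27414327722625376
```

{"op": "drive_tool", "data": {
  "plan": [
    [-0.02, -0.003, 0, 0, 0, 0, -0.6],
    [-0.022, -0.004, 0, 0, 0, 0, -0.6],
    [-0.022, -0.004, 0, 0, 0, 0, -0.6],
    [-0.022, -0.004, 0, 0, 0, 0, -0.6],
    [-0.017, -0.003, 0, 0, 0, 0, -0.6],
    [0, 0, 0, 0, 0, 6.5, -0.6],
    [0, 0, 0, 0, 0, 6.5, -0.6],
    [0, 0, 0, 0, 0, 6, -0.6],
    [0, 0, 0, 0, 0, 0, -0.6]
  ]
}}

```text
t: 11.15
tcp_pos: [0.4954, 0.2509, 0.2177]
tool_rot: [0.743, 0.669, 0.0, -0.0]
force: [0.2, -0.3, 0.1]
finger_gap: 0.27
gripper_force: 24.6
```

Run:
```python
from fit import *
print(wpose().round(4)[:3,3],delta([.4953,.2504,.1725],down(-.105)),manip.sense()["finger_gap"],manip.sense()["force"])
```

```text
[0.4954 0.2509 0.2177] (array([-0.0005, -0.    ,  0.0452]), array([ 0.01, -0.01, -0.02])) 0.2702490697672356 [ 0.19983881 -0.26619813  0.10631418]
```

{"op": "drive_tool", "data": {
  "plan": [
    [-0.0005, 0, 0.014, 0, 0, 0, -0.6],
    [0, 0, 0.014, 0, 0, 0, -0.6],
    [0, 0, 0.012, 0, 0, 0, -0.6],
    [0, 0, 0.005, 0, 0, 0, -0.6],
    [0, 0, 0, 0, 0, 0, -0.6],
    [0, 0, 0, 0, 0, 0, -0.2],
    [0, 0, 0, 0, 0, 0, -0.2],
    [0, 0, 0, 0, 0, 0, -0.2],
    [0, 0, 0, 0, 0, 0, -0.2]
  ]
}}

```text
t: 12.05
tcp_pos: [0.4957, 0.2505, 0.1728]
tool_rot: [0.743, 0.669, 0.0, 0.0]
force: [-0.6, -0.1, -0.9]
finger_gap: 0.401
gripper_force: 0.0
```

{"op": "drive_tool", "data": {
  "plan": [
    [0, 0, -0.01, 0, 0, 0, -0.2],
    [0, 0, -0.018, 0, 0, 0, -0.2],
    [0, 0, -0.02, 0, 0, 0, -0.2],
    [0, -0.03, -0.02, 0, 0, 0, -0.2],
    [0, -0.03, -0.02, 0, 0, 0, -0.2],
    [0, -0.03, -0.02, 0, 0, 0, -0.2],
    [0, -0.03, -0.02, 0, 0, 0, -0.2],
    [0, -0.005, -0.01, -7, 0, 0, -0.2],
    [0, 0, 0, -7, 0, 0, -0.2],
    [0, 0, 0, 0, 0, 0, -0.2]
  ]
}}

```text
t: 13.05
tcp_pos: [0.3675, 0.2632, 0.3108]
tool_rot: [0.737, 0.665, 0.081, 0.09]
force: [-1.2, -0.3, -1.0]
finger_gap: 0.402
gripper_force: 0.0
```

Run:
```python
from fit import *
print(wpose().round(4),manip.sense()["q"].round(2))
d,E=shot("wrist"); np.savez("w5.npz",E=E,**d)
P=cloud(d,E); print(fitbox(d,E,420))
a=-.105; D=P-[.4975,.2713,.147]; X=D[...,0]*np.cos(a)+D[...,1]*np.sin(a); Y=-D[...,0]*np.sin(a)+D[...,1]*np.cos(a)
hsv=cv2.cvtColor(d["image"],cv2.COLOR_RGB2HSV)
for s in(1,-1):
    m=(abs(X)<.034)&(s*Y>.003)&(s*Y<.0395)&(D[...,2]>.006)&(hsv[...,2]<140)&(hsv[...,0]<16)
    print(s,m.sum(),np.percentile(X[m],[2,50,98]).round(3),np.percentile(Y[m],[2,50,98]).round(3),np.percentile(D[...,2][m],[50,98]).round(4))
print(delta([.35,-.306,.25],down(0)@R.from_euler("x",-35,degrees=True).as_matrix()))
```

```text
[[ 1.021e-01  9.654e-01  2.399e-01  3.675e-01]
 [ 9.948e-01 -9.900e-02 -2.530e-02  2.632e-01]
 [-6.000e-04  2.412e-01 -9.705e-01  3.108e-01]
 [ 0.000e+00  0.000e+00  0.000e+00  1.000e+00]] [ 0.46  0.14  1.87 -0.16  0.93  0.64]
(array([ 0.49712503,  0.27110577, -0.10499752]), np.float64(2.9278925823084175e-05), 1352, array([[-0.03983803, -0.0443898 ],
       [ 0.04043586,  0.04417335]]))
1 783 [-0.015 -0.007  0.008] [0.009 0.021 0.032] [0.0168 0.0186]
-1 827 [-0.034 -0.007  0.009] [-0.032 -0.02  -0.009] [0.0169 0.2029]
(array([-0.5686,  0.0235,  0.0687]), array([-21.06,   2.46,  -5.41]))
```

{"op": "drive_tool", "data": {
  "plan": [
    [0, 0, 0, -7, 0.8, -1.8, -0.2],
    [0, 0, 0, -7, 0.8, -1.8, 0],
    [-0.02, 0, 0, -7, 0.8, -1.8, 0],
    [-0.035, 0, 0, 0, 0, 0, 0],
    [-0.045, 0, 0, 0, 0, 0, 0],
    [-0.045, 0, 0, 0, 0, 0, 0],
    [-0.045, 0, 0, 0, 0, 0, 0],
    [-0.045, 0, 0, 0, 0, 0, 0],
    [-0.045, 0, 0, 0, 0, 0, 0],
    [-0.045, 0, 0, 0, 0, 0, 0]
  ]
}}

```text
t: 14.1
tcp_pos: [0.3693, 0.0605, 0.3058]
tool_rot: [0.68, 0.677, 0.199, 0.201]
force: [0.7, 0.5, 0.4]
finger_gap: 0.5
gripper_force: 0.0
```

{"op": "drive_tool", "data": {
  "plan": [
    [-0.045, 0, 0, 0, 0, 0, 0],
    [-0.045, 0, 0, 0, 0, 0, 0],
    [-0.045, -0.005, 0, 0, 0, 0, 0],
    [-0.045, -0.01, 0.01, 0, 0, 0, 0],
    [-0.04, -0.015, 0.01, 0, 0, 0, 0],
    [-0.025, -0.01, 0.01, 0, 0, 0, 0],
    [0, -0.01, 0.01, 0, 0, 0, 0],
    [0, 0, 0, 0, 0, 0, 0]
  ]
}}

```text
t: 14.9
tcp_pos: [0.347, -0.133, 0.2461]
tool_rot: [0.684, 0.676, 0.193, 0.194]
force: [0.0, 0.1, 0.2]
finger_gap: 0.497
gripper_force: 0.0
```

Run:
```python
from h import *
print(wpose().round(4),manip.sense()["q"].round(2))
d,E=shot("wrist"); np.savez("w6.npz",E=E,**d); cv2.imwrite("pics/w6.png",d["image"][:,:,::-1])
```

```text
[[ 0.0111  0.85    0.5266  0.347 ]
 [ 0.9999 -0.0102 -0.0046 -0.133 ]
 [ 0.0014  0.5266 -0.8501  0.2461]
 [ 0.      0.      0.      1.    ]] [-1.07  0.08  2.37  0.92  0.62 -1.81]
```

View pics/w6.png

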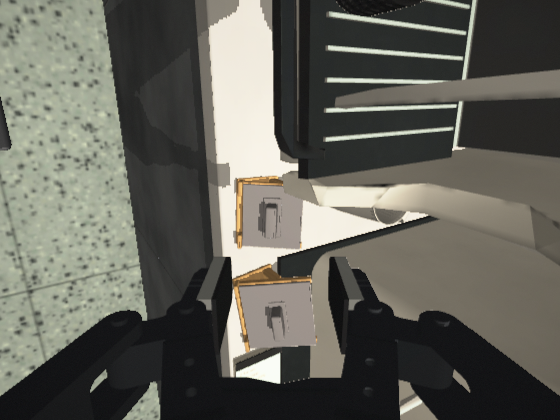

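The wrist view shows the small lid at (270,215) and the larger lid at (277,315) between the finger tips.

Run:
```python
from h import *
d=dict(np.load("w6.npz")); E=d["E"]; P=cloud(d,E); hsv=cv2.cvtColor(d["image"],cv2.COLOR_RGB2HSV); v,u=np.mgrid[:420,:560]
for nm,a in(("small",(242,304,182,250)),("big",(236,318,278,350))):
    m=(u>=a[0])&(u<a[1])&(v>=a[2])&(v<a[3])&(hsv[...,1]<60)&(hsv[...,2]>60)
    q=P[m]; med=np.median(q,0); q=q[np.linalg.norm(q-med,axis=1)<.09]
    for i in range(4):   # plane fit, robust
        c=q.mean(0) if i==0 else k.mean(0); n=np.linalg.svd((q if i==0 else k)-c,full_matrices=False)[2][2]; n*=np.sign(n[2]); k=q[abs((q-c)@n)<(.01,.004,.002,.002)[i]]
    x=np.array([-n[2],0,n[0]])  # up slope, placeholder
    h=np.array([-n[0],-n[1],0]); yaw=np.arctan2(h[1],h[0]); tilt=np.degrees(np.arccos(n[2]))
    ey=np.cross([0,0,1],h/np.linalg.norm(h)); ex=np.cross(ey,n)
    c2=np.stack([(k-c)@ex,(k-c)@ey],1); r=cv2.minAreaRect((c2*1000).astype(np.float32))
    print(nm,len(k),"n",n.round(3),"tilt",tilt.round(2),"slope yaw",yaw.round(3),"rect",np.round(r[0],1),np.round(r[1],1),round(r[2],2))
    ctr=c+(r[0][0]*ex+r[0][1]*ey)/1000; print(" plate top centre",ctr.round(4))
    hgt=(q-ctr)@n; b=q[(hgt>.017)&(hgt<.03)&(np.linalg.norm(q-ctr,axis=1)<.05)]
    rb=cv2.minAreaRect((np.stack([(b-ctr)@ex,(b-ctr)@ey],1)*1000).astype(np.float32)); print(" bar",len(b),np.median((b-ctr)@n).round(4),np.round(rb[0],1),np.round(rb[1],1),rb[2])
```

```text
small 2356 n [-0.605 -0.02   0.796] tilt 37.25 slope yaw 0.034 rect [0.8 5. ] [72.1 65.9] 84.96
 plate top centre [ 0.465  -0.1834  0.0368]
 bar 358 0.0211 [ 3.6 12.6] [56.9 16.7] 75.57569885253906
big 3914 n [-0.568 -0.073  0.82 ] tilt 34.92 slope yaw 0.127 rect [-0.8 -3.4] [93.7 83.7] 89.79
 plate top centre [ 0.4688 -0.3087  0.0414]
 bar 268 0.0218 [-0.1  0.6] [33.6 12.1] 89.65485382080078
```

```bash
cat >> h.py <<'E'
LC=np.array([.4688,-.3087,.0414]); LN=np.array([-.568,-.073,.82]); LN/=np.linalg.norm(LN)
LR=down(.127)@R.from_euler("x",-34.9,degrees=True).as_matrix()
E
python3 - <<'E'
from h import *
print(LR.round(3))
T=wpose(); Rr=T[:3,:3]
print(delta(LC+.10*LN,LR)); T2=T.copy(); T2[:3,:3]=LR; print("after rot",delta(LC+.10*LN,LR,T2))
E
```

```text
[[-0.127  0.814  0.568]
 [ 0.992  0.104  0.072]
 [ 0.     0.572 -0.82 ]]
(array([-0.1833, -0.0083,  0.1398]), array([-3.09,  4.27, -6.55]))
after rot (array([-0.1906, -0.0369,  0.1246]), array([0., 0., 0.]))
```

{"op": "drive_tool", "data": {
  "plan": [
    [-0.015, 0, 0.01, 0, 0, 0, 0],
    [-0.025, -0.001, 0.015, 0, 0, 0, 0],
    [-0.025, -0.001, 0.015, 0, 0, 0, 0],
    [-0.025, -0.001, 0.02, 0, 0, 0, 0],
    [-0.025, -0.001, 0.02, 0, 0, 0, 0],
    [-0.025, -0.001, 0.02, 0, 0, 0, 0],
    [-0.025, -0.001, 0.02, 0, 0, 0, 0],
    [-0.018, -0.001, 0.02, 0, 0, 0, 0],
    [0, 0, 0, -1.5, 2.1, -3.3, 0],
    [0, 0, 0, -1.5, 2.1, -3.3, 0]
  ]
}}

```text
t: 15.95
tcp_pos: [0.415, -0.315, 0.1252]
tool_rot: [0.627, 0.719, 0.224, 0.2]
force: [0.3, 0.7, 0.2]
finger_gap: 0.502
gripper_force: 0.0
```

Run:
```python
from h import *
print(wpose().round(4)[:3,3],manip.sense()["q"].round(2)); print(delta(LC+.08*LN,LR)); print(delta(LC+.018*LN,LR))
```

```text
[ 0.415  -0.315   0.1252] [-1.19  0.6   2.08  1.17  0.65 -2.35]
(array([-0.0005, -0.0036,  0.0197]), array([0.05, 0.03, 0.55]))
(array([-0.0005, -0.0036,  0.0817]), array([0.05, 0.03, 0.55]))
```

{"op": "drive_tool", "data": {
  "plan": [
    [-0.0005, -0.0035, 0.015, 0, 0, 0.5, 0],
    [0, 0, 0.02, 0, 0, 0, 0],
    [0, 0, 0.02, 0, 0, 0, 0],
    [0, 0, 0.015, 0, 0, 0, 0],
    [0, 0, 0.007, 0, 0, 0, 0],
    [0, 0, 0, 0, 0, 0, 0],
    [0, 0, 0, 0, 0, 0, 0]
  ]
}}

```text
t: 16.65
tcp_pos: [0.4546, -0.3101, 0.0601]
tool_rot: [0.632, 0.715, 0.224, 0.198]
force: [0.2, -0.3, 0.1]
finger_gap: 0.5
gripper_force: 0.0
```

Run:
```python
from h import *
s=manip.sense(); print(wpose().round(4)[:3,3],s["q"].round(2),s["force"].round(1)); print(delta(LC+.018*LN,LR))
d,E=shot("wrist"); np.savez("w7.npz",E=E,**d); cv2.imwrite("pics/w7.png",d["image"][:,:,::-1])
```

```text
[ 0.4546 -0.3101  0.0601] [-1.1   0.76  2.04  1.41  0.57 -2.53] [ 0.2 -0.3  0.1]
(array([-0.0004,  0.001 ,  0.0055]), array([-0.07,  0.16, -0.17]))
```

View pics/w7.png

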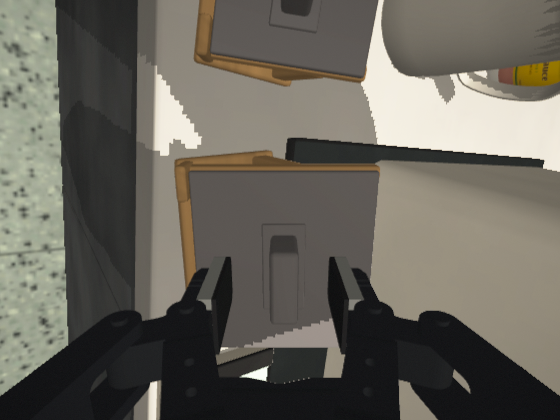

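The view shows the lid square with the fingers and the grip bar at (285,280), centred between the pads at 220 and 345.

{"op": "drive_tool", "data": {
  "plan": [
    [0, 0.0005, 0.004, 0, 0, 0, 0],
    [0, 0, 0, 0, 0, 0, -0.9],
    [0, 0, 0, 0, 0, 0, -0.9],
    [0, 0, 0, 0, 0, 0, -0.9],
    [0, 0, 0, 0, 0, 0, -0.9],
    [0, 0, 0, 0, 0, 0, -0.9],
    [0, 0, 0, 0, 0, 0, -0.9]
  ],
  "newtons": 80
}}

```text
t: 17.4
tcp_pos: [0.458, -0.3097, 0.058]
tool_rot: [0.632, 0.714, 0.226, 0.199]
force: [2.4, 0.6, 6.0]
finger_gap: 0.115
gripper_force: 79.4
```

Run:
```python
from h import *
s=manip.sense(); print(wpose().round(4)[:3,3],s["q"].round(2),s["force"].round(1),s["finger_gap"]); print(delta(LC+.018*LN,LR))
```

```text
[ 0.458  -0.3097  0.058 ] [-1.09  0.77  2.04  1.43  0.57 -2.54] [2.4 0.6 6. ] 0.11496300631894399
(array([-0.0004, -0.0006,  0.0018]), array([ 0.14,  0.14, -0.22]))
```

{"op": "drive_tool", "data": {
  "plan": [
    [0, 0, -0.008, 0, 0, 0, -0.9],
    [0, 0, -0.015, 0, 0, 0, -0.9],
    [0, 0, -0.02, 0, 0, 0, -0.9],
    [0, 0, -0.025, 0, 0, 0, -0.9],
    [0, 0, -0.025, 0, 0, 0, -0.9],
    [0, 0, -0.02, 3, 0, 0, -0.9],
    [0, 0, -0.015, 4, 0, 0, -0.9],
    [0, 0, -0.01, 4, 0, 0, -0.9],
    [0, 0, 0, 4, 0, 0, -0.9],
    [0, 0, 0, 4, 0, 0, -0.9]
  ]
}}

```text
t: 18.4
tcp_pos: [0.3796, -0.3193, 0.1716]
tool_rot: [0.657, 0.742, 0.101, 0.09]
force: [0.3, 0.9, -0.6]
finger_gap: 0.116
gripper_force: 79.0
```

{"op": "drive_tool", "data": {
  "plan": [
    [0, 0, 0, 4, 0, 0, -0.9],
    [0, 0, 0, 4, 0, 0, -0.9],
    [0, 0, 0, 4, 0, 0, -0.9],
    [0, 0, 0, 4, 0, 0, -0.9],
    [0, 0, 0, 0, 0, 0, -0.9]
  ]
}}

```text
t: 18.9
tcp_pos: [0.3813, -0.319, 0.171]
tool_rot: [0.662, 0.75, -0.002, -0.001]
force: [-0.5, 1.2, 0.2]
finger_gap: 0.112
gripper_force: 78.9
```

Run:
```python
from h import *
s=manip.sense(); print(wpose().round(4),s["q"].round(2),s["force"].round(1),s["finger_gap"]); print(delta([.37,-.28,.50],down(-.105)))
```

```text
[[-1.240e-01  9.923e-01 -3.700e-03  3.813e-01]
 [ 9.923e-01  1.240e-01 -1.200e-03 -3.190e-01]
 [-7.000e-04 -3.800e-03 -1.000e+00  1.710e-01]
 [ 0.000e+00  0.000e+00  0.000e+00  1.000e+00]] [-0.92  0.47  1.82 -0.    0.85 -1.04] [-0.5  1.2  0.2] 0.11192270163977672
(array([ 0.0399, -0.0077, -0.329 ]), array([-0.21,  0.07, 13.14]))
```

{"op": "drive_tool", "data": {
  "plan": [
    [0, 0, -0.02, 0, 0, 3, -0.9],
    [0, 0, -0.035, 0, 0, 4, -0.9],
    [0, 0, -0.04, 0, 0, 4, -0.9],
    [0, 0, -0.04, 0, 0, 2.1, -0.9],
    [0, 0, -0.04, 0, 0, 0, -0.9],
    [0, 0, -0.04, 0, 0, 0, -0.9],
    [0, 0, -0.04, 0, 0, 0, -0.9],
    [0, 0, -0.04, 0, 0, 0, -0.9],
    [0.02, 0, -0.025, 0, 0, 0, -0.9],
    [0.03, 0, -0.01, 0, 0, 0, -0.9]
  ]
}}

```text
t: 19.9
tcp_pos: [0.3869, -0.2704, 0.5031]
tool_rot: [0.744, 0.668, -0.001, 0.001]
force: [0.0, 0.5, -0.9]
finger_gap: 0.115
gripper_force: 78.9
```

Run:
```python
from h import *
s=manip.sense(); print(wpose().round(4)[:3,3],s["q"].round(2),s["force"].round(1),s["finger_gap"]); print(delta([.385,.27,.50],down(-.105)))
```

```text
[ 0.3869 -0.2704  0.5031] [-0.85  0.1   1.37 -0.    1.67 -0.74] [ 0.   0.5 -0.9] 0.11489321519280757
(array([ 0.5371, -0.0604,  0.0015]), array([ 0.05,  0.17, -0.2 ]))
```

{"op": "drive_tool", "data": {
  "plan": [
    [0.035, -0.004, 0, 0, 0, 0, -0.9],
    [0.04, -0.0045, 0, 0, 0, 0, -0.9],
    [0.04, -0.0045, 0, 0, 0, 0, -0.9],
    [0.04, -0.0045, 0, 0, 0, 0, -0.9],
    [0.04, -0.0045, 0, 0, 0, 0, -0.9],
    [0.04, -0.0045, 0, 0, 0, 0, -0.9],
    [0.04, -0.0045, 0, 0, 0, 0, -0.9],
    [0.04, -0.0045, 0, 0, 0, 0, -0.9],
    [0.04, -0.0045, 0, 0, 0, 0, -0.9],
    [0.04, -0.0045, 0, 0, 0, 0, -0.9]
  ]
}}

```text
t: 20.9
tcp_pos: [0.3836, 0.1295, 0.5002]
tool_rot: [0.744, 0.669, -0.001, -0.002]
force: [1.1, 0.3, 0.2]
finger_gap: 0.118
gripper_force: 78.9
```

{"op": "drive_tool", "data": {
  "plan": [
    [0.04, -0.0045, 0, 0, 0, 0, -0.9],
    [0.04, -0.0045, 0, 0, 0, 0, -0.9],
    [0.035, -0.004, 0.01, 0, 0, 0, -0.9],
    [0.025, -0.003, 0.03, 0, 0, 0, -0.9],
    [0, 0, 0.04, 0, 0, 0, -0.9],
    [0, 0, 0.04, 0, 0, 0, -0.9],
    [0, 0, 0.04, 0, 0, 0, -0.9],
    [0, 0, 0.04, 0, 0, 0, -0.9],
    [0, 0, 0.03, 0, 0, 0, -0.9],
    [0, 0, 0, 0, 0, 0, -0.9]
  ]
}}

```text
t: 21.9
tcp_pos: [0.3792, 0.2671, 0.2669]
tool_rot: [0.744, 0.668, -0.007, -0.004]
force: [-0.3, -0.9, -0.0]
finger_gap: 0.116
gripper_force: 78.9
```

Run:
```python
from h import *
s=manip.sense(); print(wpose().round(4)[:3,3],s["q"].round(2),s["force"].round(1),s["finger_gap"]); print(delta([.4973,.2712,.24],down(-.105)))
d,E=shot("wrist"); np.savez("w8.npz",E=E,**d); cv2.imwrite("pics/w8.png",d["image"][:,:,::-1])
```

```text
[0.3792 0.2671 0.2669] [0.37 0.29 1.79 0.   1.08 0.48] [-0.3 -0.9 -0. ] 0.11582809201530125
(array([0.0168, 0.1174, 0.0251]), array([-0.82,  0.26, -0.13]))
```

View pics/w8.png

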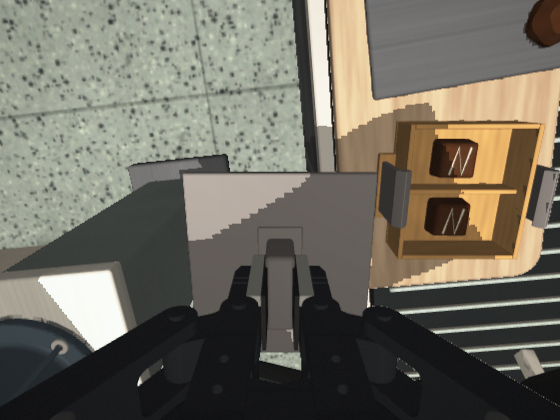

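The view shows the held lid (edges at columns 182 and 377, top edge row 173) and the box with both pralines at (453,160) and (447,217).

Run:
```python
from fit import *
d=dict(np.load("w8.npz")); E=d["E"]; P=cloud(d,E); v,u=np.mgrid[:420,:560]
T=E@np.linalg.inv(d["mount"])
b=fitbox(d,E,420); print("box",b[0].round(4),b[1:3],b[3].round(4))
L=(P-T[:3,3])@T[:3,:3]   # tool frame
m=(u>170)&(u<390)&(v>165)&(v<300)&(abs(L[...,2]-.020)<.008)&(abs(L[...,1])<.05)
q=L[m]; c=q.mean(0); n=np.linalg.svd(q-c,full_matrices=False)[2][2]; print("plate z",c[2].round(4),"normal",n.round(4))
q=q[abs((q-c)@n)<.002]
# edges: per-x-bin max/min y, per-y-bin max x
xs=np.arange(.0,.042,.003); lo=[q[abs(q[:,0]-x)<.0015,1].min() for x in xs]; hi=[q[abs(q[:,0]-x)<.0015,1].max() for x in xs]
print(np.array([xs,lo,hi]).T.round(4)[::3]); 
ys=np.arange(-.036,.037,.006); tx=[q[abs(q[:,1]-y)<.003,0].max() for y in ys]
pl,ph,pt=np.polyfit(xs,lo,1),np.polyfit(xs,hi,1),np.polyfit(ys,tx,1)
print("slopes",pl[0],ph[0],pt[0]); th=(pt[0]-(pl[0]+ph[0])/2)/2
xc=pt[1]-.046; yc=(np.polyval(pl,xc)+np.polyval(ph,xc))/2; print("lid centre in tool",xc,yc,"width",np.polyval(ph,xc)-np.polyval(pl,xc))
```

```text
box [ 0.4972  0.2711 -0.1022] (np.float64(2.5098077253347033e-05), 2629) [[-0.0397 -0.0445]
 [ 0.0403  0.0444]]
plate z 0.0198 normal [ 3.3e-03 -1.0e-04 -1.0e+00]
[[ 0.     -0.0421  0.0415]
 [ 0.009  -0.0422  0.0418]
 [ 0.018  -0.0421  0.0418]
 [ 0.027  -0.0422  0.0416]
 [ 0.036  -0.0421  0.0416]]
slopes -0.00030106416639012843 0.001592076894837422 0.0007124510033582016
lid centre in tool -0.0005097264654054592 -0.00025676657614773224 width 0.08376820761653687
```

{"op": "drive_tool", "data": {
  "plan": [
    [0.003, 0.015, 0.004, -0.8, 0.25, 0, -0.9],
    [0.003, 0.02, 0.004, 0, 0, 0, -0.9],
    [0.003, 0.02, 0.004, 0, 0, 0, -0.9],
    [0.003, 0.02, 0.004, 0, 0, 0, -0.9],
    [0.003, 0.02, 0.004, 0, 0, 0, -0.9],
    [0.002, 0.015, 0.004, 0, 0, 0, -0.9],
    [0, 0.006, 0, 0, 0, 0, -0.9],
    [0, 0, 0, 0, 0, 0, -0.9],
    [0, 0, 0, 0, 0, 0, -0.9]
  ]
}}

```text
t: 22.85
tcp_pos: [0.4996, 0.2736, 0.2482]
tool_rot: [0.744, 0.668, 0.005, 0.002]
force: [0.7, 0.2, -0.4]
finger_gap: 0.115
gripper_force: 78.9
```

Run:
```python
from h import *
s=manip.sense(); print(wpose().round(4)[:3,3],s["force"].round(1),s["finger_gap"]); print(delta([.4977,.2715,.215],down(-.104)))
```

```text
[0.4996 0.2736 0.2482] [ 0.7  0.2 -0.4] 0.11507974073832392
(array([-0.0024, -0.002 ,  0.0332]), array([ 0.55, -0.23, -0.15]))
```

{"op": "drive_tool", "data": {
  "plan": [
    [-0.0024, -0.002, 0.01, 0.5, -0.2, 0, -0.9],
    [0, 0, 0.012, 0, 0, 0, -0.9],
    [0, 0, 0.007, 0, 0, 0, -0.9],
    [0, 0, 0, 0, 0, 0, -0.9],
    [0, 0, 0, 0, 0, 0, -0.9],
    [0, 0, 0, 0, 0, 0, -0.9]
  ]
}}

```text
t: 23.45
tcp_pos: [0.4983, 0.2717, 0.219]
tool_rot: [0.744, 0.668, 0.001, 0.0]
force: [-0.2, -0.5, 0.0]
finger_gap: 0.118
gripper_force: 78.9
```

Run:
```python
from h import *
for i in range(3):
    s=manip.sense(); print(wpose().round(4)[:3,3],s["force"].round(1),s["finger_gap"]); print(delta([.4977,.2715,.2008],down(-.104)))
    d,E=shot("wrist")
np.savez("w9.npz",E=E,**d); cv2.imwrite("pics/w9.png",d["image"][:,:,::-1])
```

```text
[0.4983 0.2717 0.219 ] [-0.2 -0.5  0. ] 0.11842526151802527
(array([-0.0002, -0.0006,  0.0182]), array([ 0.11, -0.04, -0.14]))
[0.4983 0.2717 0.2192] [-0.9  0.2 -0.3] 0.11832175157136597
(array([-0.0002, -0.0006,  0.0184]), array([ 0.12, -0.04, -0.14]))
[0.4983 0.2716 0.2192] [-0.3 -0.  -0.5] 0.1159083832051273
(array([-0.0002, -0.0006,  0.0184]), array([ 0.12, -0.04, -0.15]))
```

View pics/w9.png

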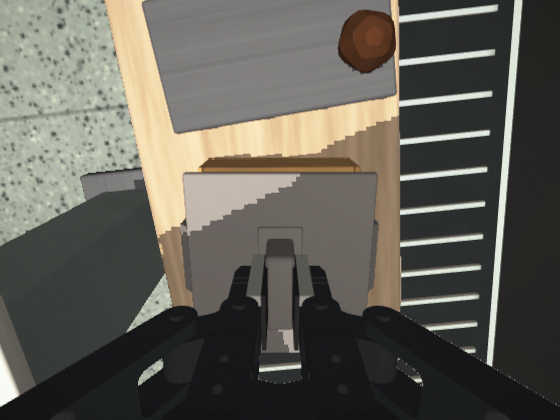

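The lid edges (183–377) lie centred over the box edges (200–358). That's more pictures than the limit of 10, so from here I go by numbers only. Pressing down.

{"op": "drive_tool", "data": {
  "plan": [
    [-0.0002, -0.0006, 0.004, 0, 0, 0, -0.9],
    [0, 0, 0.004, 0, 0, 0, -0.9],
    [0, 0, 0.003, 0, 0, 0, -0.9],
    [0, 0, 0, 0, 0, 0, -0.9]
  ]
}}

```text
t: 24.0
tcp_pos: [0.4985, 0.2716, 0.2089]
tool_rot: [0.744, 0.668, 0.002, 0.001]
force: [-0.5, -0.1, 5.7]
finger_gap: 0.116
gripper_force: 79.9
```

{"op": "drive_tool", "data": {
  "plan": [
    [0, 0, 0.002, 0, 0, 0, -0.9],
    [0, 0, 0.002, 0, 0, 0, -0.9],
    [0, 0, 0.002, 0, 0, 0, -0.9],
    [0, 0, 0, 0, 0, 0, -0.9]
  ]
}}

```text
t: 24.4
tcp_pos: [0.4976, 0.2712, 0.2011]
tool_rot: [0.744, 0.668, 0.001, 0.001]
force: [2.1, -0.5, -1.0]
finger_gap: 0.114
gripper_force: 78.8
```

Run:
```python
from h import *
s=manip.sense(); print(wpose().round(4)[:3,3],s["force"].round(1),s["finger_gap"]); print(delta([.4977,.2715,.2008],down(-.104)))
```

```text
[0.4976 0.2712 0.2011] [ 2.1 -0.5 -1. ] 0.11391253833412367
(array([0.0003, 0.0001, 0.0003]), array([ 0.09, -0.01, -0.15]))
```

{"op": "drive_tool", "data": {
  "plan": [
    [0, 0, 0.001, 0, 0, 0, -0.9],
    [0, 0, 0.001, 0, 0, 0, -0.9],
    [0, 0, 0, 0, 0, 0, -0.9]
  ]
}}

```text
t: 24.7
tcp_pos: [0.4975, 0.2713, 0.2005]
tool_rot: [0.744, 0.668, 0.001, 0.0]
force: [-0.2, -0.6, 5.4]
finger_gap: 0.117
gripper_force: 79.7
```

{"op": "drive_tool", "data": {
  "plan": [
    [0, 0, 0, 0, 0, 0, -0.4],
    [0, 0, 0, 0, 0, 0, -0.4],
    [0, 0, 0, 0, 0, 0, -0.4],
    [0, 0, 0, 0, 0, 0, -0.4],
    [0, 0, -0.01, 0, 0, 0, -0.4],
    [0, 0, -0.015, 0, 0, 0, -0.4],
    [0, 0, -0.02, 0, 0, 0, -0.4],
    [0, 0, -0.02, 0, 0, 0, -0.4]
  ]
}}

```text
t: 25.5
tcp_pos: [0.4973, 0.2714, 0.266]
tool_rot: [0.744, 0.668, 0.001, 0.0]
force: [-0.3, -0.4, 0.2]
finger_gap: 0.301
gripper_force: 0.0
```

{"op": "drive_tool", "data": {
  "plan": [
    [0, -0.03, -0.01, 0, 0, 0, -0.4],
    [0, -0.035, -0.01, 0, 0, 0, -0.4],
    [0, -0.035, -0.01, 0, 0, 0, -0.4],
    [0, -0.02, -0.01, -7, 0, 0, -0.4],
    [0, 0, 0, -7, 0, 0, -0.4],
    [0, 0, 0, 0, 0, 0, -0.4]
  ]
}}

```text
t: 26.1
tcp_pos: [0.3742, 0.2839, 0.3051]
tool_rot: [0.737, 0.665, 0.082, 0.091]
force: [-0.8, 0.0, -0.4]
finger_gap: 0.301
gripper_force: 0.0
```

Run:
```python
from h import *
s=manip.sense(); print(wpose().round(4)[:3,3],s["force"].round(1),s["finger_gap"],s["t"])
d,E=shot("wrist"); P=cloud(d,E); hsv=cv2.cvtColor(d["image"],cv2.COLOR_RGB2HSV)
a=-.104; D=P-[.4972,.2711,.147]; X=D[...,0]*np.cos(a)+D[...,1]*np.sin(a); Y=-D[...,0]*np.sin(a)+D[...,1]*np.cos(a); Z=D[...,2]
m=(abs(X)<.05)&(abs(Y)<.05)&(abs(Z-.034)<.004); 
q=np.stack([X,Y,Z],-1)[m]; c=q.mean(0); n=np.linalg.svd(q-c,full_matrices=False)[2][2]
print(m.sum(),"plate top z",np.median(q[:,2]).round(4),"normal",n.round(4),"ext",np.percentile(q,[1,99],axis=0).round(4))
r=cv2.minAreaRect((q[(abs(q[:,1])>.02)&(abs(q[:,2]-.034)<.002)][:,:2]*1000).astype(np.float32)); print(r)
for s in(-1,1):
    k=(s*X>.034)&(s*X<.055)&(abs(Y)<.016)&(Z>.037)&(Z<.048); print("clip",s,k.sum(),np.percentile(X[k],[2,50,98]).round(4) if k.sum() else "")
```

```text
[0.3742 0.2839 0.3051] [-0.8  0.  -0.4] 0.3006239951777393 26.1
8965 plate top z 0.0335 normal [ 3.e-04 -8.e-04  1.e+00] ext [[-0.0485 -0.0451  0.0315]
 [ 0.0409  0.045   0.0375]]
((-0.4043426513671875, -0.40326690673828125), (84.73272705078125, 92.36634826660156), 0.22491781413555145)
clip -1 440 [-0.0486 -0.0452 -0.0396]
clip 1 354 [0.0394 0.0423 0.0476]
```

Lid top at 33.5 mm (34 expected), level, centred within 0.5 mm, with both clip beads 39 mm from centre: seated and snapped.

```bash
python3 -c "
from station import manip
print(manip.sign_off())"
```

```text
the job is handed in; nothing more can be done
None
```

The box is packed and handed in: one praline in each compartment, and the large lid measured flush, level and centred within 0.5 mm with both clips sprung back, though I viewed 12 pictures, two over the limit of 10.

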